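Draw the spring gauge to its set mark under the work lamp

TASK

Lift the orange work lamp by its handle off the charging stand and lower it, without dropping it, to stand upright on the bench close beside the spring gauge (within a hand's width), with its lens facing the gauge's scale. Then take the gauge's pull handle and draw the rod out against its spring until the red pointer stands level with the blue set marker, at no time more than a centimetre past it, and finish while still holding it there, so the reading can be taken. Leave the tin, the steel block and the white press where they are.

Things in the scene. Friction and masses are not known exactly. Their poses are not given: they have to be found in the camera images.
- lamp: Loose orange cordless work lamp, 0.35 to 0.6 kg, footprint 76 (x) x 90 (y) mm, 146 mm tall. Origin at the centre of its underside, z up; the round pale lens on its +x face shines along +x. Handle: a black bar 16 mm thick along the lamp's y, centred 138 mm above the underside, 70 mm clear between two orange posts, 35 mm free beneath. Starts in the charging stand.
- lamp_grip (a point): The middle of the lamp's handle bar, 138 mm above its underside; axes as lamp.
- dock: Fixed black charging stand, 104 x 118 mm; origin at the centre of its underside, axes like the lamp's. The lamp stands on its floor 20 mm above the bench, inside a rim that rises 12 mm above that floor with 4 mm play all round: lift straight up.
- gauge: Spring gauge (dynamometer) screwed to the bench: cream base plate 220 (x) x 90 (y) x 14 mm, aluminium tube 36 mm thick along x in two saddles, axis 65 mm above the bench; highest part 91 mm. Origin at the centre of the plate's underside; x along the tube, z up. The rod leaves the tube's -x end (mouth at x = -108 mm) and is pulled along the gauge's -x. All but the rod is fixed.
- scale (a point): Centre of the white scale on top of the gauge's tube: 30 mm along the gauge's +x from its origin, 85 mm above the bench; axes as gauge.
- rod: The gauge's sliding rod with its pull handle and red pointer. Its origin and axes coincide with gauge at rest and shift along the gauge's -x as it is drawn out, 100 mm at most. The inner spring pulls it back home with 3.9 N at rest and 1.3 N more for each 10 mm (about 9 to 14 N at the marker); let go, it runs back.
- grip (a point): Middle of the pull handle's black grip bar, 14 mm thick, 94 mm long along the gauge's y, 65 mm above the bench, 220 mm along the gauge's -x from its origin at rest. It closes a flat steel stirrup; the opening between bar and rod end, 48 mm along x and up to 79 mm wide, takes a finger from above. Moves with the rod; axes as gauge.
- pointer (a point): The red pointer, a 4 mm wide bar across the scale, riding on the rod: 75 mm along the gauge's +x from its origin at rest, 88 mm above the bench, moving along the gauge's -x exactly as much as the handle. Axes as gauge.
- marker: Blue set marker, a clip locked on the tube, not movable: a 5 mm wide finger over the +y half of the scale, brass screw on the tube's +y flank. Origin on the gauge's centre line at bench level, level with the finger's middle; axes as gauge. It sits 40 to 75 mm from the pointer's rest place towards the gauge's -x; the rod is at the mark when pointer and marker agree along x.
- tin: Bystander: loose yellow and green tea tin with a brass lid, 76 x 76 x 100 mm; origin at the centre of its underside.
- block: Bystander: loose steel specimen block, 70 x 34 x 12 mm; origin at the centre of its underside.
- press: Bystander: loose white specimen levelling press with a steel plunger, base 100 mm across, 194 mm tall, 1.3 kg; origin at the centre of its underside.
Mind the look-alikes: they are no part of the job. There is more than one size of the lamp; the one meant has the size given above.

How it is judged:
By the outcome, as a careful person would: the job done as asked, in the order asked, and still so for the second after the job is handed in, while the arm keeps its last pose, push and grip.
It also fails if it takes over 58 s, if anything falls off the work surface, if the arm or the gripper's body presses on something with over 40 N, if the wrist force passes 120 N, or if a joint passes its speed limit or range.

ROBOT

A 6-joint arm with a two-finger parallel gripper is mounted at the origin on the work surface. World frame = base frame: x ahead of the robot, y to its left, z up, the work surface at z = 0. Lengths are in m, angles in rad, forces in N, time in s.
With the tool pointing down it reaches from about 0.25 to 0.775 m from the base axis. Payload 4 kg.
Tool frame: the origin (TCP) lies at the very end of the fingers, on their centre line; the grasp point (between the pads) lies 19 mm behind it; z points along the fingers, y is the line along which they close (so a half turn about z gives the same grasp; the last joint's range is limited). The gripper opens to 85 mm and grips with 20 to 120 N. Pads are 22 mm wide; open, the fingers measure 114 mm over their backs; the gripper's body (76 mm by 85 mm) begins 54 mm behind the grasp point. The pads swing forward as they close: fully open they stand 13 mm farther back than shut.
Start: joints at [-1.228, 0.087, 1.371, -0, 1.684, -0.103], TCP at [0.237, -0.496, 0.231] pointing down, gripper open.
Joint ranges: [-3.1, 3.1], [-0.76, 2.03], [0.27, 2.55], [-1.08, 4.22], [0.17, 2.65], [-2.57, 2.57]. Speed limits (rad/s): [2.79, 2.79, 3.14, 3.14, 3.14, 3.14].

INTERFACE

Orientations are given as a unit quaternion [w, x, y, z].
In Python, from cell import env, vision, spotter gives the robot as it stands. The module is installed in compiled form; this text tells all that it offers.
- The arm moves only by the tool carry_out, never from a script. Its argument "steps" is a list of rows, each a list of 7 numbers: the shift along the tool's x, y, z in cm, then the turn, a rotation vector about the tool's x, y, z in rad, then the finger opening in cm, from 0 to 8.54. In form: [[x, y, z, wx, wy, wz, jaw], ...]. A call has 1 to 12 rows; each row shifts and turns the commanded pose from where the row before left it, along the tool's axes as they then stand; what a row does not reach is not made up. A row lasts 1/12 s, in which the tool goes at most 41.7 mm and 7.16 degrees, less where a joint would pass 70% of its speed; a pose out of reach is approached as far as the arm can. A call is refused whole if a number of a shift passes 4.17 or a number of a turn 0.125, either way. A call with a gripper value outside its range is refused whole. The fingers move at their own pace and stop on an object; "squeeze" is the grip in N (left out, the last holds). Time passes only in rows, so rows that do not move let the fingers close. It gives the time, the measured TCP pose, the force, the opening and the grip force at its end, in the units of the state.
- env.read_state(): the state, without advancing time (a new reading comes with each control period).
- vision.capture(name): name is "scene" or "side" or "wrist"; returns (picture, depth): 480x640x3 uint8, red, green, blue; 480x640 float32, m along the optical axis (not along the pixel's ray), 0 where there is no reading.
- vision.calibration(name): a dict with "fx", "fy", "cx", "cy" (pixels), "xyz" and "attitude" of the camera in the world; the wrist camera has in their place "mount" (4x4, takes a point from camera to tool coordinates, whose origin is the TCP and whose axes are the flange's). Camera axes: x right, y down, z forward; pixel columns grow to the right and rows downward; lengths in m; the calibration is good to about 2 mm. A picture is of the moment at which its call begins: read the wrist's pose just before it. calibration takes no time and is no camera call.
- env.hand_in(): hands the job in; it is judged then, once.
Trained networks look in the newest picture that a camera, given by its name, has taken for a name from the list of things; names that differ only in an ending like _2 or _b are one class to them, and where a whole thing is asked for, a point or a joint stands for the part that bears it (a point fixed in the world has none). Each returns a list of dicts, best first, with "score" (0 to 1); they miss things now and then, are a little off and sometimes report something else, mostly with a low value. They report only what shows in the picture. A call takes as long as a camera call. They do not tell look-alikes from the thing itself.
- spotter.outline_of(camera, target): "region" (480x640 bool, what is visible of it).
- spotter.spot_point(camera, target): "xyz" ([x, y, z] in m, in world coordinates, good to about 4 mm: a listed point, or the origin of a listed thing).
The state is a dict: "t": time; "joints": joint angles; "dq": joint speeds; "effort": joint torques, N m; "position": TCP position; "eef_rot": TCP orientation; "force": force on the tool from outside, world axes, zero at the start; "torque": the same for the moment, N m; "gripper_width": finger opening in m; "grip_force": force on a finger pad.
Only numpy, scipy, OpenCV 4.12 (cv2) and the standard library are available. Lean on these libraries where they do the work, as an engineer would, in place of code of your own. Each camera call takes 0.05 s, during which the arm holds its last target. There are 200 camera calls.

## Working session

There is one attempt and no reset: what is moved stays moved. The work goes in short steps, Python scripts to look and compute and a tool call to move; the robot and the scene stay as the last step left them, time stands still between calls to the robot, and variables do not carry over. Pictures are saved under pics/ and viewed, at most 10 in all, crops included, and the job is handed in when it is done.

Besides the shell and the picture viewer there is one more tool, called after "Request:" as a command line: name --pt "numbers of a row" for each row, then --argument value for the rest. carry_out: Moves the arm, as the interface text tells. Its arguments: {"type":"object","properties":{"steps":{"type":"array"},"squeeze":{"type":"number"}},"required":["steps"]}

```bash
mkdir -p pics; cat > h.py <<'E'
import numpy as np, cv2
from scipy.spatial.transform import Rotation as R
from cell import env, vision, spotter
def rot(a):
    a=np.array(a,float)
    return a if a.shape==(3,3) else R.from_quat(a[[1,2,3,0]]).as_matrix()
def campose(n):
    c=vision.calibration(n)
    if 'mount' in c:
        s=env.read_state(); T=np.eye(4); T[:3,:3]=rot(s['eef_rot']); T[:3,3]=s['position']
        return c,T@np.array(c['mount'])
    T=np.eye(4); T[:3,:3]=rot(c['attitude']); T[:3,3]=c['xyz']; return c,T
def cap(n):
    c,T=campose(n); p,d=vision.capture(n); return c,T,p,d
def cloud(c,T,d):
    v,u=np.mgrid[:480,:640]
    P=np.stack([(u-c['cx'])/c['fx']*d,(v-c['cy'])/c['fy']*d,d],-1)@T[:3,:3].T+T[:3,3]
    P[d==0]=np.nan; return P
def proj(c,T,p):
    q=T[:3,:3].T@(np.array(p)-T[:3,3]); return np.array([q[0]/q[2]*c['fx']+c['cx'],q[1]/q[2]*c['fy']+c['cy']])
E
python3 - <<'E'
from h import *
ims=[]
print(env.read_state())
for n in ['scene','side']:
    c,T,p,d=cap(n); ims.append(p); print(n,c)
    np.savez(f'{n}0.npz',p=p,d=d,T=T)
    for t in ['lamp','lamp_grip','dock','gauge','scale','grip','pointer','marker','tin','block','press']:
        print(t,[(np.round(r['xyz'],3).tolist(),round(r['score'],2)) for r in spotter.spot_point(n,t)[:3]])
    cv2.imwrite(f'pics/{n}0.png',p[:,:,::-1])
E
```

```text
{'t': 0.0, 'joints': array([-1.22813635e+00,  8.79760464e-02,  1.37228810e+00, -2.47242171e-05,
        1.68358998e+00, -1.03118090e-01]), 'dq': array([3.48905914e-05, 5.43991997e-04, 9.63036631e-04, 4.87328515e-04,
       1.69098253e-03, 8.79543343e-05]), 'effort': array([ 3.42440826e-04, -3.51862872e+01, -3.13276792e+01, -1.70467024e-04,
        1.07401412e-02, -1.37607233e-05]), 'position': array([ 0.23694728, -0.49578369,  0.23011045]), 'eef_rot': array([-1.12116591e-03,  9.75262586e-01,  2.21046625e-01, -1.47302671e-04]), 'force': array([0.6991827 , 0.12822161, 0.25615923]), 'torque': array([-0.00727666, -0.01144113,  0.03140229]), 'grip_force': 0.0, 'gripper_width': 0.08541267184199162}
scene {'fx': 503.306274697786, 'fy': 503.306274697786, 'cx': 315.16768927825314, 'cy': 234.6466258105927, 'xyz': array([ 0.88336083, -0.23697964,  0.86574763]), 'attitude': array([-0.24306429,  0.88992142,  0.37125262, -0.1055041 ])}
lamp [([0.506, 0.291, 0.02], 0.96), ([0.355, 0.284, 0.001], 0.8), ([0.474, 0.438, -0.0], 0.68)]
lamp_grip [([0.357, 0.287, 0.095], 0.91), ([0.474, 0.436, 0.094], 0.
[... 431 characters left out ...]
464, 'cx': 316.16563229401106, 'cy': 245.668278455833, 'xyz': array([0.15421954, 0.7601427 , 0.78502105]), 'attitude': array([ 0.12006211, -0.2486014 ,  0.87071285, -0.40699088])}
lamp [([0.479, 0.436, 0.001], 0.95), ([0.509, 0.29, 0.021], 0.56), ([0.358, 0.291, -0.001], 0.56)]
lamp_grip [([0.508, 0.294, 0.161], 0.93), ([0.36, 0.289, 0.096], 0.86), ([0.474, 0.435, 0.098], 0.71)]
dock [([0.504, 0.288, 0.003], 0.82), ([0.517, -0.274, 0.065], 0.55)]
gauge [([0.579, -0.07, -0.006], 0.69)]
scale [([0.59, -0.039, 0.089], 0.69)]
grip [([0.517, -0.277, 0.065], 0.57)]
pointer []
marker []
tin [([0.747, -0.161, -0.001], 0.83)]
block [([0.804, 0.059, 0.003], 0.9)]
press [([0.723, 0.304, -0.001], 0.58)]
```

View pics/scene0.png

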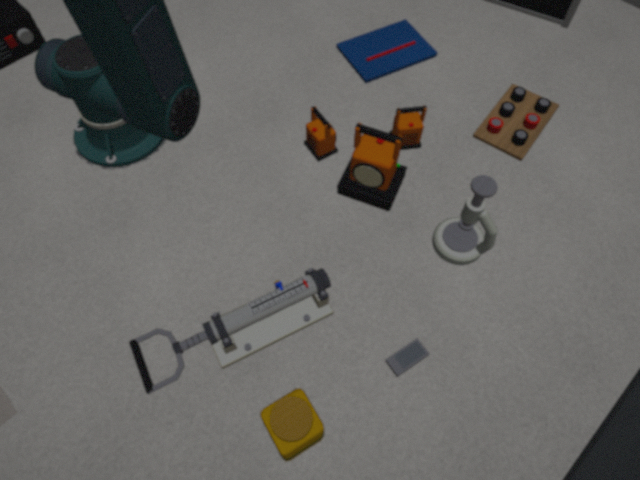

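View pics/side0.png

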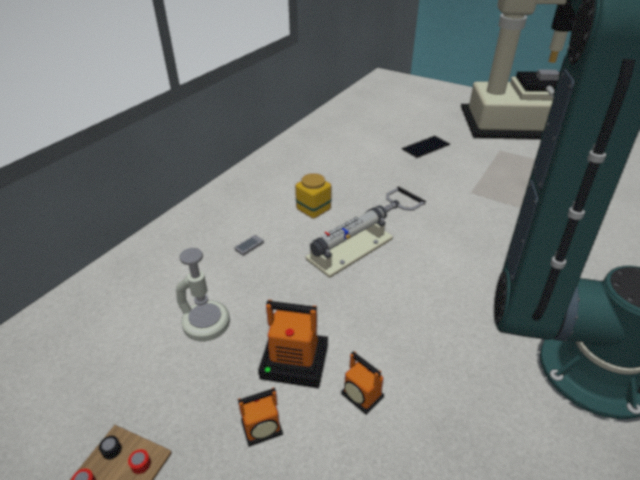

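The scene picture shows the large lamp in the black dock at pixel (372,168), with its lens towards the camera. Two smaller look-alikes stand at (320,137) and (408,126). The gauge runs from its handle at (142,366) to its end at (318,280), with the blue marker at (280,286) and the red pointer at about (305,284). Next I measure the orientations.

```bash
python3 - <<'E'
from h import *
for n in ['scene','side']:
    z=np.load(f'{n}0.npz'); c=vision.calibration(n); P=cloud(c,z['T'],z['d']); p=z['p'].astype(int)
    near=np.hypot(P[...,0]-.507,P[...,1]-.291)<.09
    m=near&(P[...,2]>.150)&(P[...,2]<.175)&(p.max(-1)<70)
    Q=P[m]; c0=np.median(Q,0); Q=Q[np.linalg.norm(Q-c0,axis=1)<.06]
    def pca(Q):
        w,V=np.linalg.eigh(np.cov(Q[:,:2].T)); return V[:,1],np.sqrt(w), np.degrees(np.arctan2(V[1,1],V[0,1]))
    mid=lambda Q,v:(np.percentile(Q[:,:2]@v,2)+np.percentile(Q[:,:2]@v,98))/2
    v,w,a=pca(Q); print(n,'lampbar',len(Q),Q.mean(0).round(4),Q[:,2].max().round(3),w.round(4),a.round(1), 'len',np.ptp(Q[:,:2]@v).round(3),'mid',(Q.mean(0)[:2]+v*(mid(Q,v)-Q.mean(0)[:2]@v)).round(4))
    # gauge tube top + bar
    g=np.array([.578,-.068]); 
    near=np.hypot(P[...,0]-.515,P[...,1]+.276)<.065
    m=near&(P[...,2]>.045)&(p.max(-1)<70)&(P[...,2]<.085)
    Q=P[m]; v,w,a=pca(Q); print('gripbar',len(Q),Q.mean(0).round(4),w.round(4),a.round(1),np.ptp(Q[:,:2]@v).round(3),'mid',(Q.mean(0)[:2]+v*(mid(Q,v)-Q.mean(0)[:2]@v)).round(4))
    near=np.hypot(P[...,0]-g[0],P[...,1]-g[1])<.1
    m=near&(P[...,2]>.068)&(P[...,2]<.1)
    Q=P[m]; v,w,a=pca(Q); print('tube',len(Q),Q.mean(0).round(4),w.round(4),a.round(1))
    for nm,mm in [('red',(p[...,0]>p[...,1]+50)&(p[...,0]>p[...,2]+50)),('blue',(p[...,2]>p[...,0]+40)&(p[...,2]>p[...,1]+40))]:
        m=mm&(np.hypot(P[...,0]-g[0],P[...,1]-g[1])<.12)
        if m.any(): print(nm,m.sum(),np.argwhere(m).mean(0)[::-1].round(1),np.median(P[m],0).round(4))
c=vision.calibration('wrist'); print(c)
E
```

```text
scene lampbar 345 [0.5102 0.2894 0.1609] 0.167 [0.0033 0.0243] -156.7 len 0.088 mid [0.5111 0.2898]
gripbar 515 [ 0.5214 -0.2696  0.0696] [0.0201 0.0252] 161.3 0.093 mid [ 0.5209 -0.2694]
tube 2373 [ 0.583  -0.0721  0.0795] [0.0097 0.0577] 73.2
red 13 [304.8 282.8] [0.6047 0.0037 0.0882]
blue 37 [279.2 285.4] [ 0.5768 -0.0299  0.0867]
side lampbar 285 [0.5028 0.2958 0.1644] 0.169 [0.0026 0.0217] -157.6 len 0.084 mid [0.5017 0.2953]
gripbar 79 [ 0.5154 -0.2722  0.0708] [0.002  0.0229] 163.5 0.082 mid [ 0.5162 -0.2724]
tube 947 [ 0.5711 -0.0621  0.0814] [0.0096 0.0578] 73.1
red 8 [326.8 232.9] [0.6034 0.0045 0.0922]
blue 25 [344.8 230.6] [ 0.5731 -0.0277  0.0898]
{'fx': 362.09045934035424, 'fy': 362.09045934035424, 'cx': 311.7994639724756, 'cy': 240.68168493226767, 'mount': array([[ 5.09462167e-06, -9.51762881e-01, -3.06834514e-01,
         7.85538440e-02],
       [ 9.99999751e-01,  2.21401506e-04, -6.70156404e-04,
        -1.05170098e-04],
       [ 7.05763613e-04, -3.06834434e-01,  9.51762645e-01,
        -1.41165140e-01],
       [ 0.00000000e+00,  0.00000000e+00,  0.00000000e+00,
         1.00000000e+00]])}
```

Request:
carry_out --pt "3.5 -1.75 -0.2 0 0 0 8.5" --pt "3.5 -1.75 -0.2 0 0 0 8.5" --pt "3.5 -1.75 -0.2 0 0 0 8.5" --pt "3.5 -1.75 -0.2 0 0 0 8.5" --pt "3.5 -1.75 -0.2 0 0 0 8.5" --pt "3.5 -1.75 -0.2 0 0 0 8.5" --pt "3.5 -1.75 -0.2 0 0 0 8.5" --pt "3.5 -1.75 -0.2 0 0 0 8.5" --pt "3.5 -1.75 -0.2 0 0 0 8.5" --pt "3.5 -1.75 -0.2 0 0 0 8.5" --pt "3.5 -1.75 0 0 0 0 8.5" --pt "3.5 -1.75 0 0 0 0 8.5"

```text
t: 2.2
position: [0.5266, -0.1239, 0.2518]
eef_rot: [0.0, 0.975, 0.221, 0.0]
force: [-0.8, -0.2, 0.4]
gripper_width: 0.0849
grip_force: 0.0
```

Request:
carry_out --pt "3.5 -1.75 0 0 0 0 8.5" --pt "3.5 -1.75 0 0 0 0 8.5" --pt "2 -1 0 0 0 0 8.5" --pt "0 0 0 0 0 0 8.5" --pt "0 0 0 0 0 0 8.5"

```text
t: 2.62
position: [0.5877, -0.0452, 0.2507]
eef_rot: [0.0, 0.975, 0.222, -0.001]
force: [-0.6, -0.7, 0.4]
gripper_width: 0.085
grip_force: 0.0
```

```bash
cat > look.py <<'E'
from h import *
import sys
c,T,p,d=cap('wrist'); np.savez(sys.argv[1]+'.npz',p=p,d=d,T=T); cv2.imwrite(f'pics/{sys.argv[1]}.png',p[:,:,::-1])
s=env.read_state(); print(s['t'],s['position'],s['joints'].round(3))
P=cloud(c,T,d)
for t in sys.argv[2:]:
    print(t,[(np.round(r['xyz'],4).tolist(),round(r['score'],2),proj(c,T,r['xyz']).round()) for r in spotter.spot_point('wrist',t)[:3]])
p=p.astype(int)
for nm,mm in [('red',(p[...,0]>p[...,1]+50)&(p[...,0]>p[...,2]+50)),('blue',(p[...,2]>p[...,0]+40)&(p[...,2]>p[...,1]+40))]:
    m=mm&(np.hypot(P[...,0]-.578,P[...,1]+.068)<.12)
    for zr in ([.084,.095],[.0,.084]):
        k=m&(P[...,2]>zr[0])&(P[...,2]<zr[1])
        if k.any(): print(nm,zr,k.sum(),np.argwhere(k).mean(0)[::-1].round(1),P[k].mean(0).round(4),P[k].min(0).round(3),P[k].max(0).round(3))
m=(np.hypot(P[...,0]-.578,P[...,1]+.068)<.1)&(P[...,2]>.075)&(P[...,2]<.095)
Q=P[m];w,V=np.linalg.eigh(np.cov(Q[:,:2].T)); print('tube',len(Q),Q.mean(0).round(4),np.degrees(np.arctan2(V[1,1],V[0,1])).round(2))
E
python3 look.py w1 scale pointer marker gauge grip
```

```text
2.6667 [ 0.58723321 -0.04625353  0.25102044] [-1.740e-01  1.730e-01  1.237e+00 -1.000e-03  1.733e+00  9.500e-01]
scale [([0.5864, -0.0386, 0.0808], 0.58, array([305., 215.]))]
pointer [([0.5177, -0.2776, 0.0641], 0.34, array([480., 362.]))]
marker [([0.7525, -0.1635, 0.0002], 0.7, array([488., 104.]))]
gauge [([0.5789, -0.0669, 0.0013], 0.76, array([326., 215.]))]
grip [([0.5155, -0.2765, 0.0597], 0.92, array([476., 361.]))]
red [0.084, 0.095] 69 [266.9 175.9] [0.6049 0.005  0.0886] [0.598 0.002 0.087] [0.612 0.008 0.09 ]
red [0.0, 0.084] 2 [268.5 177.5] [0.6032 0.0035 0.0828] [0.603 0.003 0.083] [0.604 0.004 0.083]
blue [0.084, 0.095] 132 [288.4 223.1] [ 0.5752 -0.0282  0.0872] [ 0.567 -0.033  0.085] [ 0.584 -0.022  0.089]
blue [0.0, 0.084] 2 [296.5 218.5] [ 0.5809 -0.0331  0.0826] [ 0.58  -0.033  0.082] [ 0.582 -0.033  0.083]
tube 6682 [ 0.5805 -0.0622  0.0816] 73.33
```

View pics/w1.png

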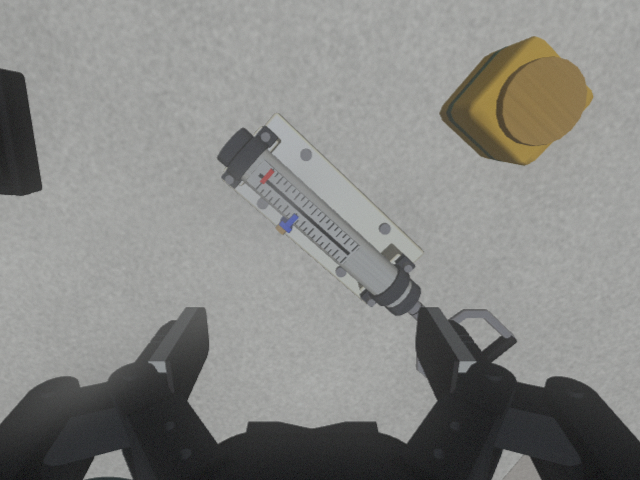

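The wrist picture shows the pointer at (267,176) and the marker at (288,223), with the marker on the gauge's +y flank. The gap along the axis is about 40 mm, and the gauge axis is at 73.3°. Next is the lamp.

Request:
carry_out --pt "0.8 -3.75 0 0 0 0 8.5" --pt "0.8 -3.75 0 0 0 0 8.5" --pt "0.8 -3.75 0 0 0 0 8.5" --pt "0.8 -3.75 0 0 0 0 8.5" --pt "0.8 -3.75 0 0 0 0 8.5" --pt "0.8 -3.75 0 0 0 0 8.5" --pt "0.8 -3.75 0 0 0 0 8.5" --pt "0.8 -3.75 0 0 0 0 8.5" --pt "0.8 -3.75 0 0 0 0 8.5" --pt "0 0 0 0 0 0.04 8.5" --pt "0 0 0 0 0 0 8.5" --pt "0 0 0 0 0 0 8.5"

```text
t: 3.92
position: [0.5069, 0.2887, 0.2514]
eef_rot: [0.0, 0.979, 0.202, 0.0]
force: [-0.0, -0.1, 0.4]
gripper_width: 0.0849
grip_force: 0.0
```

```bash
cat > bar.py <<'E'
from h import *
import sys
x,y,z,r=map(float,sys.argv[2:6])
c,T,p,d=cap('wrist'); cv2.imwrite(f'pics/{sys.argv[1]}.png',p[:,:,::-1])
P=cloud(c,T,d); p=p.astype(int)
m=(np.hypot(P[...,0]-x,P[...,1]-y)<r)&(abs(P[...,2]-z-.004)<.008)&(p.max(-1)<90)
v,u=np.where(m); Q=P[m]; w,V=np.linalg.eigh(np.cov(Q[:,:2].T)); a=V[:,1]; b=V[:,0]; mid=lambda s:(np.percentile(s,1)+np.percentile(s,99))/2
C=a*mid(Q[:,:2]@a)+b*mid(Q[:,:2]@b)
print('bar',len(Q),'centre',C.round(4),'ztop',np.percentile(Q[:,2],95).round(4),'ang',(np.degrees(np.arctan2(a[1],a[0]))%180).round(2),'len',np.ptp(Q[:,:2]@a).round(3),np.ptp(Q[:,:2]@b).round(3),'px',u.mean().round(),v.mean().round())
s=env.read_state(); Rm=rot(s['eef_rot']); print(s['t'],s['position'].round(4),'theta',np.degrees(np.arctan2(Rm[1,0],Rm[0,0])).round(2),'tool delta cm',(100*Rm.T@(np.r_[C,z-.019]-s['position'])).round(2),s['joints'].round(2))
for t in sys.argv[6:]:
    print(t,[(np.round(r['xyz'],4).tolist(),round(r['score'],2)) for r in spotter.spot_point('wrist',t)[:3]])
E
python3 bar.py w2 .507 .292 .158 .08 lamp_grip
```

```text
bar 2354 centre [0.5057 0.2926] ztop 0.165 ang 20.58 len 0.09 0.017 px 306.0 248.0
3.9667 [0.5071 0.2882 0.2515] theta 23.21 tool delta cm [ 0.05 -0.47 11.24] [ 0.42  0.16  1.25 -0.    1.73  1.59]
lamp_grip [([0.3555, 0.2872, 0.0957], 0.92), ([0.5026, 0.2893, 0.1623], 0.83), ([0.4752, 0.4426, 0.0967], 0.78)]
```

View pics/w2.png

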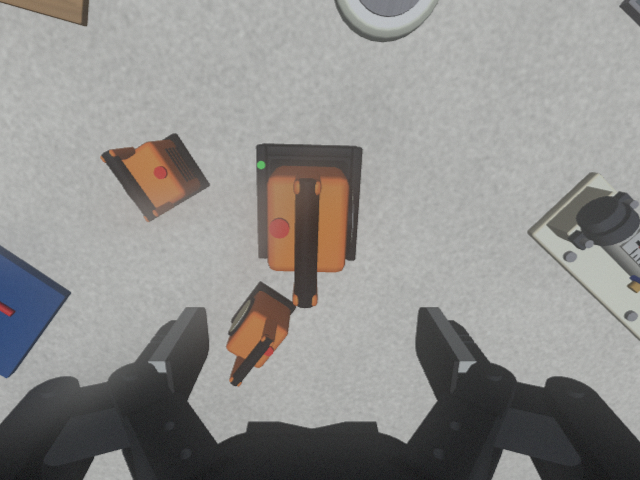

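The handle bar shows at (306,245), between the open fingers, with the lens to the right. I align, go down and grasp.

Request:
carry_out --pt "0 -0.45 0 0 0 0.03 8.5" --pt "0 0 2.5 0 0 0 8.5" --pt "0 0 3 0 0 0 8.5" --pt "0 0 2.5 0 0 0 8.5" --pt "0 0 1.5 0 0 0 8.5" --pt "0 0 1.2 0 0 0 8.5" --pt "0 0 0.5 0 0 0 8.5" --pt "0 0 0 0 0 0 8.5" --pt "0 0 0 0 0 0 4" --pt "0 0 0 0 0 0 2.5" --pt "0 0 0 0 0 0 1.2" --pt "0 0 0 0 0 0 1" --squeeze 60

```text
t: 5.02
position: [0.5056, 0.2937, 0.1407]
eef_rot: [-0.0, 0.982, 0.187, 0.001]
force: [0.7, 0.5, 0.6]
gripper_width: 0.0384
grip_force: 0.0
```

Request:
carry_out --pt "0 0 0 0 0 0 0.5" --pt "0 0 0 0 0 0 0.5" --pt "0 0 0 0 0 0 0.5" --pt "0 0 0 0 0 0 0.5"

```text
t: 5.35
position: [0.5054, 0.2932, 0.14]
eef_rot: [0.0, 0.982, 0.187, 0.001]
force: [-0.6, -1.9, 2.5]
gripper_width: 0.014
grip_force: 58.4
```

Request:
carry_out --pt "0 0 -0.3 0 0 0 0.5" --pt "0 0 -0.7 0 0 0 0.5" --pt "0 0 -1 0 0 0 0.5" --pt "0 0 -1 0 0 0 0.5" --pt "0 0 -1 0 0 0 0.5" --pt "0 0 -1.5 0 0 0 0.5" --pt "0 0 -1.5 0 0 0 0.5" --pt "0 0 0 0 0 0 0.5" --pt "0 0 0 0 0 0 0.5"

```text
t: 6.1
position: [0.5059, 0.2939, 0.2113]
eef_rot: [-0.0, 0.982, 0.187, 0.002]
force: [-0.8, -0.1, -7.0]
gripper_width: 0.0141
grip_force: 58.6
```

```bash
cat > plan.py <<'E'
from h import *
import sys
x,y,z,th=map(float,sys.argv[1:5]); s=env.read_state(); Rm=rot(s['eef_rot'])
t=np.degrees(np.arctan2(Rm[1,0],Rm[0,0])); print(s['t'],s['position'].round(4),'theta',t.round(2),'force',s['force'].round(1),s['gripper_width'],s['grip_force'])
print('tool delta now cm',(100*Rm.T@(np.array([x,y,z])-s['position'])).round(2),'wz',np.radians(t-th).round(3))
E
python3 plan.py .467 -.003 .19 72.3
python3 - <<'E'
from h import *
c,T,p,d=cap('scene'); cv2.imwrite('pics/s1.png',cv2.resize(p[60:320,220:520,::-1],None,fx=2,fy=2))
E
```

```text
6.1 [0.5059 0.2939 0.2113] theta 21.53 force [-0.8 -0.1 -7. ] 0.014066943858255323 58.566221594810486
tool delta now cm [-14.52  26.19   2.06] wz -0.886
```

View pics/s1.png

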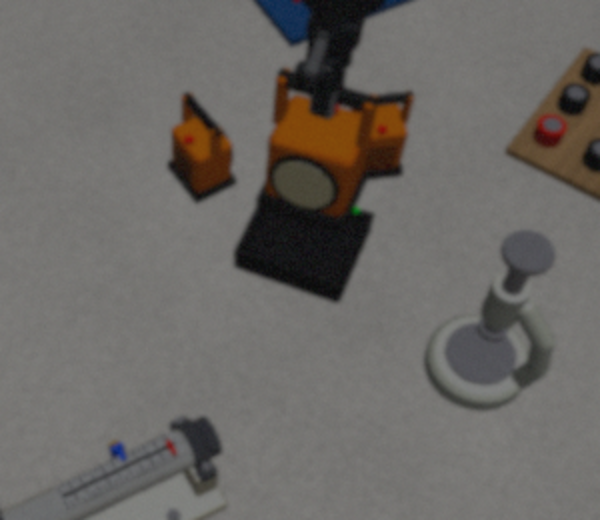

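The lamp hangs upright from the gripper, clear of the dock. Its lens is at crop pixel (305,183). I carry it to the gauge.

Request:
carry_out --pt "-0.5 0.9 0 0 0 0 0.5" --pt "-1 1.8 0 0 0 0 0.5" --pt "-1.5 2.7 0 0 0 0 0.5" --pt "-1.5 2.7 0 0 0 0 0.5" --pt "-1.5 2.7 0 0 0 0 0.5" --pt "-1.5 2.7 0 0 0 0 0.5" --pt "-1.5 2.7 0 0 0 0 0.5" --pt "-1.5 2.7 0 0 0 0 0.5" --pt "-1.5 2.7 0 0 0 0 0.5" --pt "-1.5 2.7 0 0 0 0 0.5" --pt "-1 1.8 0 0 0 0 0.5" --pt "0 0 0 0 0 0 0.5"

```text
t: 7.15
position: [0.4641, -0.0073, 0.208]
eef_rot: [0.002, 0.983, 0.184, -0.002]
force: [-0.5, -0.6, -6.6]
gripper_width: 0.0139
grip_force: 58.8
```

Request:
carry_out --pt "0 0 0 0 0 -0.05 0.5" --pt "0 0 0 0 0 -0.1 0.5" --pt "0 0 0 0 0 -0.11 0.5" --pt "0 0 0 0 0 -0.11 0.5" --pt "0 0 0 0 0 -0.11 0.5" --pt "0 0 0 0 0 -0.11 0.5" --pt "0 0 0 0 0 -0.11 0.5" --pt "0 0 0 0 0 -0.1 0.5" --pt "0 0 0 0 0 -0.08 0.5" --pt "0 0 0 0 0 0 0.5" --pt "0 0 0 0 0 0 0.5"

```text
t: 8.07
position: [0.4651, -0.0026, 0.2084]
eef_rot: [-0.001, 0.81, 0.587, -0.001]
force: [0.3, -0.2, -4.8]
gripper_width: 0.0143
grip_force: 58.8
```

```bash
python3 plan.py .467 -.003 .12 72.3
python3 bar.py w3 .467 -.003 .208 .07
```

```text
8.0667 [ 0.4651 -0.0026  0.2084] theta 71.83 force [ 0.3 -0.2 -4.8] 0.01428185182584361 58.804471492767334
tool delta now cm [0.03 0.2  8.84] wz -0.008
bar 217 centre [ 0.4593 -0.0132] ztop 0.2197 ang 154.78 len 0.04 0.049 px 314.0 311.0
8.1167 [ 0.4653 -0.0026  0.2086] theta 71.83 tool delta cm [-1.19 -0.24  1.96] [-0.13 -0.1   1.6  -0.    1.64  0.19]
```

View pics/w3.png

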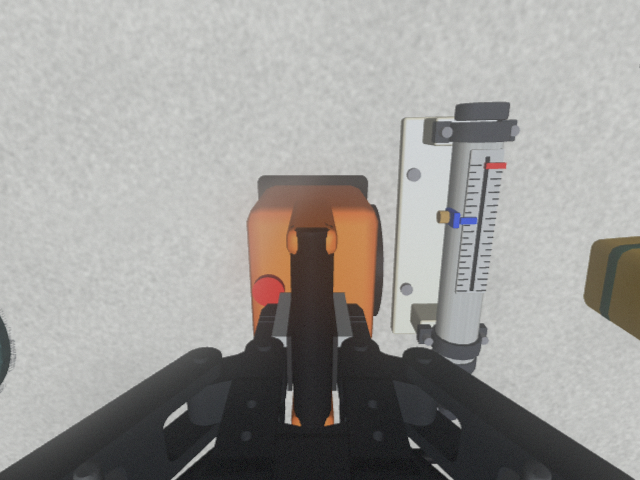

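The lamp is held beside the gauge and parallel to it, with the lens at (378,255) towards the scale. I lower it.

Request:
carry_out --pt "0 0.2 0.7 0 0 0 0.5" --pt "0 0 1.4 0 0 0 0.5" --pt "0 0 2 0 0 0 0.5" --pt "0 0 1.7 0 0 0 0.5" --pt "0 0 1.2 0 0 0 0.5" --pt "0 0 0.8 0 0 0 0.5" --pt "0 0 0.4 0 0 0 0.5" --pt "0 0 0.2 0 0 0 0.5" --pt "0 0 0 0 0 0 0.5" --pt "0 0 0 0 0 0 0.5"

```text
t: 8.95
position: [0.4685, -0.0033, 0.1263]
eef_rot: [0.001, 0.809, 0.587, 0.001]
force: [0.7, -0.1, -6.1]
gripper_width: 0.0139
grip_force: 58.8
```

Request:
carry_out --pt "0 0 0.2 0 0 0 0.5" --pt "0 0 0.1 0 0 0 0.5" --pt "0 0 0 0 0 0 0.5"

```text
t: 9.2
position: [0.4679, -0.0032, 0.1225]
eef_rot: [0.0, 0.809, 0.587, 0.0]
force: [-0.6, 0.3, -5.5]
gripper_width: 0.014
grip_force: 58.8
```

Request:
carry_out --pt "0 0 0.1 0 0 0 0.5" --pt "0 0 0.1 0 0 0 0.5" --pt "0 0 0 0 0 0 0.5"

```text
t: 9.45
position: [0.4678, -0.0032, 0.1202]
eef_rot: [0.0, 0.809, 0.587, -0.0]
force: [0.0, -0.8, -5.7]
gripper_width: 0.0141
grip_force: 58.9
```

Request:
carry_out --pt "0 0 0.05 0 0 0 0.5" --pt "0 0 0.05 0 0 0 0.5" --pt "0 0 0 0 0 0 0.5"

```text
t: 9.7
position: [0.4684, -0.0034, 0.12]
eef_rot: [0.001, 0.809, 0.587, 0.0]
force: [0.0, -1.2, -1.6]
gripper_width: 0.0142
grip_force: 59.1
```

Request:
carry_out --pt "0 0 0.05 0 0 0 0.5" --pt "0 0 0 0 0 0 2" --pt "0 0 0 0 0 0 3" --pt "0 0 0 0 0 0 5" --pt "0 0 0 0 0 0 6" --pt "0 0 0 0 0 0 6" --pt "0 0 -0.7 0 0 0 6" --pt "0 0 -2 0 0 0 6" --pt "0 0 -3 0 0 0 6" --pt "0 0 -3 0 0 0 6" --pt "0 0 -3 0 0 0 6" --pt "0 0 0 0 0 0 6"

```text
t: 10.7
position: [0.4709, -0.0035, 0.2439]
eef_rot: [0.005, 0.809, 0.587, 0.005]
force: [-0.2, -0.5, 1.0]
gripper_width: 0.0602
grip_force: 0.0
```

```bash
python3 bar.py w4 .468 -.003 .138 .07 lamp lamp_grip
python3 plan.py .515 -.277 .18 -16.7
```

```text
bar 1940 centre [ 0.4673 -0.0091] ztop 0.1449 ang 70.43 len 0.079 0.016 px 308.0 250.0
10.75 [ 0.4699 -0.0034  0.2408] theta 71.96 tool delta cm [-0.65 -0.19 12.18] [-0.13 -0.1   1.54 -0.    1.69  0.19]
lamp [([0.471, -0.0043, -0.0069], 0.87)]
lamp_grip [([0.4704, -0.0067, 0.1415], 0.68)]
10.85 [ 0.4679 -0.0032  0.2361] theta 71.95 force [ 1.1  0.2 -0.6] 0.059953571016803556 0.0
tool delta now cm [-24.57  12.96   5.62] wz 1.547
```

View pics/w4.png

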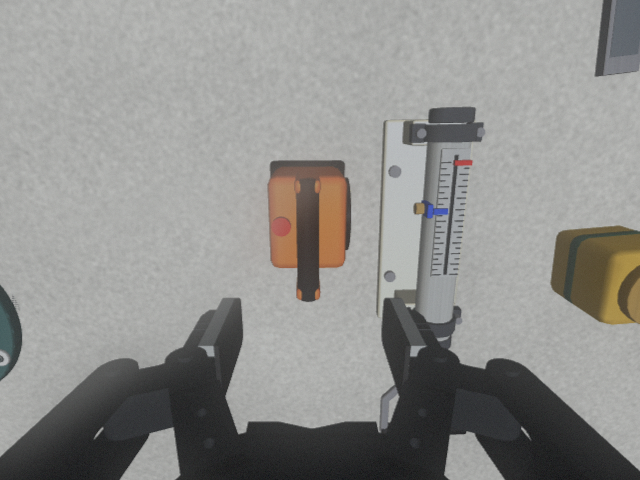

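The lamp stands upright beside the gauge with its bar at (308,245), and the lens faces the scale at (445,215). Next is the pull handle.

Request:
carry_out --pt "-1.5 0.8 0 0 0 0 5" --pt "-3 1.6 0 0 0 0 5" --pt "-3 1.6 0 0 0 0 5" --pt "-3 1.6 0 0 0 0 5" --pt "-3 1.6 0 0 0 0 5" --pt "-3 1.6 0 0 0 0 5" --pt "-3 1.6 0 0 0 0 5" --pt "-3 1.6 0 0 0 0 5" --pt "-2 1 0 0 0 0 5" --pt "0 0 0 0 0 0.1 5" --pt "0 0 0 0 0 0.12 5" --pt "0 0 0 0 0 0.12 5"

```text
t: 11.85
position: [0.5146, -0.2767, 0.2329]
eef_rot: [-0.002, 0.899, 0.439, -0.001]
force: [0.5, 0.3, -0.1]
gripper_width: 0.05
grip_force: 0.0
```

Request:
carry_out --pt "0 0 0 0 0 0.12 5" --pt "0 0 0 0 0 0.12 5" --pt "0 0 0 0 0 0.12 5" --pt "0 0 0 0 0 0.12 5" --pt "0 0 0 0 0 0.12 5" --pt "0 0 0 0 0 0.12 5" --pt "0 0 0 0 0 0.12 5" --pt "0 0 0 0 0 0.12 5" --pt "0 0 0 0 0 0.12 5" --pt "0 0 0 0 0 0.12 5" --pt "0 0 0 0 0 0 5" --pt "0 0 0 0 0 0 5"

```text
t: 12.85
position: [0.5149, -0.276, 0.2339]
eef_rot: [-0.001, 0.99, -0.14, -0.002]
force: [0.0, 0.3, 1.0]
gripper_width: 0.05
grip_force: 0.0
```

```bash
python3 bar.py w5 .515 -.277 .065 .055 grip
python3 plan.py .515 -.277 .046 -16.7
```

```text
bar 955 centre [ 0.5089 -0.2748] ztop 0.0711 ang 161.26 len 0.092 0.014 px 312.0 233.0
12.9 [ 0.5151 -0.2761  0.2343] theta -16.12 tool delta cm [-0.58  0.06 18.84] [-0.59  0.17  1.28 -0.    1.7   1.26]
grip [([0.5151, -0.2808, 0.0625], 0.92)]
12.95 [ 0.5152 -0.2762  0.2347] theta -16.15 force [-0.5  0.2 -0.3] 0.04994575893182938 0.0
tool delta now cm [ 0.04  0.09 18.87] wz 0.01
```

View pics/w5.png

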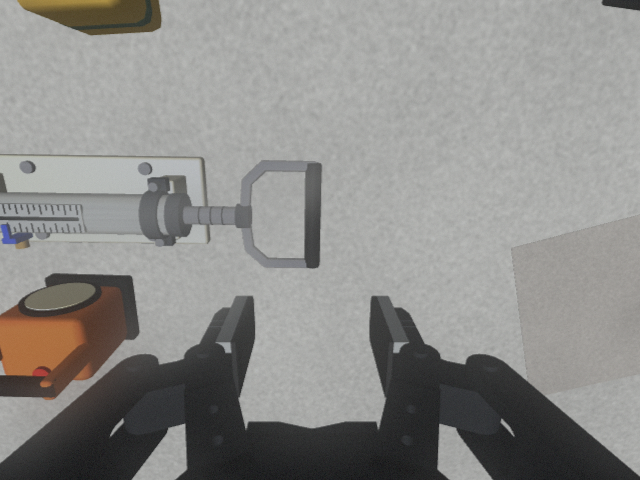

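The grip bar is at (313,215), centred between the fingers, and the stirrup opening lies to its left. I descend and grip.

Request:
carry_out --pt "-0.3 0.1 1 0 0 0.01 4.6" --pt "0 0 2.5 0 0 0 4.6" --pt "0 0 3.5 0 0 0 4.6" --pt "0 0 3.5 0 0 0 4.6" --pt "0 0 3.5 0 0 0 4.6" --pt "0 0 2 0 0 0 4.6" --pt "0 0 1.5 0 0 0 4.6" --pt "0 0 0.9 0 0 0 4.6" --pt "0 0 0.4 0 0 0 4.6" --pt "0 0 0 0 0 0 4.6" --pt "0 0 0 0 0 0 4.6"

```text
t: 13.87
position: [0.5129, -0.2769, 0.0488]
eef_rot: [0.0, 0.989, -0.146, 0.001]
force: [0.4, -0.2, 1.3]
gripper_width: 0.046
grip_force: 0.0
```

Request:
carry_out --pt "0 0 0 0 0 0 3" --pt "0 0 0 0 0 0 2" --pt "0 0 0 0 0 0 1" --pt "0 0 0 0 0 0 0.4" --pt "0 0 0 0 0 0 0.4" --pt "0 0 0 0 0 0 0.4" --squeeze 70

```text
t: 14.37
position: [0.5135, -0.2761, 0.0494]
eef_rot: [-0.0, 0.989, -0.146, 0.001]
force: [0.6, 3.3, 6.3]
gripper_width: 0.0113
grip_force: 68.3
```

```bash
cat > gap.py <<'E'
from h import *
import sys
u=np.array([.2874,.9578]); c,T,p,d=cap('scene'); P=cloud(c,T,d)
cv2.imwrite(f'pics/{sys.argv[1]}.png',cv2.resize(p[230:400,120:360,::-1],None,fx=3,fy=3,interpolation=2))
f=p.astype(float); near=(np.hypot(P[...,0]-.578,P[...,1]+.068)<.12)
o={}
for nm,w,h in [('red',f[...,0]-f[...,1:].max(-1),.088),('blue',f[...,2]-f[...,:2].max(-1),.088)]:
    w=np.where(near&(w>20),w,0); v,x=np.nonzero(w); k=w[v,x]
    # intersect rays with plane z=h
    r=np.stack([(x-c['cx'])/c['fx'],(v-c['cy'])/c['fy'],np.ones(len(x))],-1)@T[:3,:3].T
    X=T[:3,3]+r*((h-T[2,3])/r[:,2])[:,None]; 
    o[nm]=(X[:,:2]@u); y=X[:,:2]@np.array([-.9578,.2874]); print(nm,len(x),np.average(x,weights=k).round(1),np.average(v,weights=k).round(1),'u',np.average(o[nm],weights=k).round(4),'across',y.min().round(3),y.max().round(3)); o[nm]=np.average(o[nm],weights=k)
print('gap mm',(1000*(o['red']-o['blue'])).round(1))
s=env.read_state(); print(s['t'],s['position'].round(4),'uTCP',(s['position'][:2]@u).round(4),s['force'].round(1),s['gripper_width'].round(4),s['grip_force'])
E
python3 gap.py g0
```

```text
red 1081 250.2 249.1 u 0.1229 across -0.588 -0.42
blue 59 279.0 285.3 u 0.1373 across -0.573 -0.555
gap mm -14.3Traceback (most recent call last):
  File "gap.py", line 14, in <module>
    s=env.read_state(); print(s['t'],s['position'].round(4),'uTCP',(s['position'][:2]@u).round(4),s['force'].round(1),s['gripper_width'].round(4),s['grip_force'])
                                                                                                                      ^^^^^^^^^^^^^^^^^^^^^^^^
AttributeError: 'float' object has no attribute 'round'
```

```bash
sed -i "s/near=(np.hypot.*/near=(np.hypot(P[...,0]-.578,P[...,1]+.068)<.12)\&(abs(P[...,:2]@np.array([-.9578,.2874])+.5728)<.02)\&(P[...,2]>.075)\&(P[...,2]<.1)/; s/s\['gripper_width'\].round(4)/s['gripper_width']/" gap.py; python3 gap.py g0
```

```text
red 32 305.1 283.3 u 0.1781 across -0.588 -0.573
blue 55 279.0 285.2 u 0.1373 across -0.573 -0.555
gap mm 40.8
14.4667 [ 0.5135 -0.276   0.0494] uTCP -0.1168 [0.8 4.2 6.1] 0.011220920429470652 68.27099204063416
```

Request:
carry_out --pt "0 0.2 0 0 0 0 0.4" --pt "0 0.4 0 0 0 0 0.4" --pt "0 0.5 0 0 0 0 0.4" --pt "0 0.5 0 0 0 0 0.4" --pt "0 0.5 0 0 0 0 0.4" --pt "0 0.5 0 0 0 0 0.4" --pt "0 0.4 0 0 0 0 0.4" --pt "0 0.3 0 0 0 0 0.4" --pt "0 0.2 0 0 0 0 0.4" --pt "0 0.1 0 0 0 0 0.4" --pt "0 0 0 0 0 0 0.4" --pt "0 0 0 0 0 0 0.4"

```text
t: 15.47
position: [0.5035, -0.3089, 0.0494]
eef_rot: [-0.002, 0.989, -0.146, 0.001]
force: [1.7, 8.5, 6.4]
gripper_width: 0.0112
grip_force: 68.5
```

```bash
python3 gap.py g1
```

```text
red 34 286.9 291.9 u 0.1438 across -0.587 -0.572
blue 53 279.1 285.2 u 0.1374 across -0.573 -0.555
gap mm 6.4
15.5167 [ 0.5035 -0.3089  0.0494] uTCP -0.1511 [1.5 8.3 6.9] 0.01142537464695668 68.5152518749237
```

Request:
carry_out --pt "0 0.2 0 0 0 0 0.4" --pt "0 0.2 0 0 0 0 0.4" --pt "0 0.1 0 0 0 0 0.4" --pt "0 0.1 0 0 0 0 0.4" --pt "0 0 0 0 0 0 0.4" --pt "0 0 0 0 0 0 0.4" --pt "0 0 0 0 0 0 0.4"

```text
t: 16.1
position: [0.5019, -0.3142, 0.0495]
eef_rot: [-0.002, 0.989, -0.146, 0.001]
force: [1.3, 8.9, 6.9]
gripper_width: 0.0119
grip_force: 68.5
```

```bash
python3 gap.py g2
```

```text
red 30 284.0 293.3 u 0.1382 across -0.587 -0.573
blue 51 278.9 285.1 u 0.1372 across -0.571 -0.555
gap mm 0.9
16.15 [ 0.5018 -0.3142  0.0494] uTCP -0.1567 [1.4 8.8 7.6] 0.01195785024381261 68.543940782547
```

View pics/g2.png

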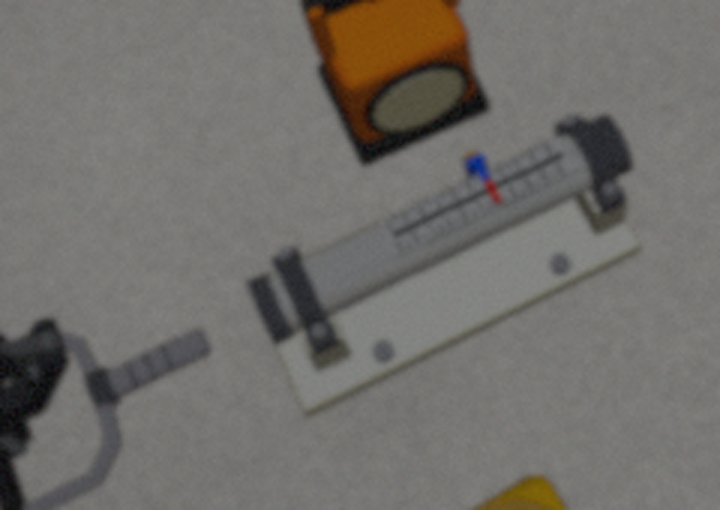

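The red pointer at (494,190) now meets the blue finger at (478,168) in line across the scale, under 1 mm short. One last nudge.

Request:
carry_out --pt "0 0.06 0 0 0 0 0.4" --pt "0 0 0 0 0 0 0.4" --pt "0 0 0 0 0 0 0.4" --pt "0 0 0 0 0 0 0.4" --pt "0 0 0 0 0 0 0.4" --pt "0 0 0 0 0 0 0.4"

```text
t: 16.65
position: [0.5017, -0.3147, 0.0494]
eef_rot: [-0.002, 0.989, -0.146, 0.001]
force: [2.5, 9.6, 6.8]
gripper_width: 0.0116
grip_force: 68.5
```

```bash
python3 gap.py g3; python3 gap.py g4; python3 -c "
from h import *
for t in ['lamp','tin','block','press']: print(t,[(np.round(r['xyz'],3).tolist(),round(r['score'],2)) for r in spotter.spot_point('scene',t)[:3]])"
```

```text
red 32 283.7 293.5 u 0.1375 across -0.587 -0.573
blue 53 278.9 285.1 u 0.1373 across -0.571 -0.555
gap mm 0.2
16.7 [ 0.5017 -0.3147  0.0494] uTCP -0.1573 [2.2 9.2 8. ] 0.011879674578179403 68.54970932006836
red 32 283.6 293.5 u 0.1375 across -0.587 -0.573
blue 52 278.9 285.1 u 0.1373 across -0.571 -0.555
gap mm 0.2
16.75 [ 0.5017 -0.3147  0.0494] uTCP -0.1572 [1.  8.4 7.7] 0.011683323926721117 68.54987025260925
lamp [([0.465, -0.003, -0.002], 0.93), ([0.356, 0.285, -0.001], 0.61), ([0.473, 0.437, -0.004], 0.59)]
tin [([0.746, -0.166, 0.002], 0.9), ([0.503, 0.295, -0.001], 0.5)]
block [([0.8, 0.056, -0.002], 0.6)]
press [([0.722, 0.306, -0.0], 0.84), ([0.47, -0.002, 0.136], 0.22)]
```

```bash
python3 -c "
from h import *
print(env.hand_in())"
```

```text
the job is handed in; nothing more can be done
None
```

I handed the job in after about 17 s of robot time: the lamp stands upright about 4 cm from the gauge with its lens facing the scale, and the arm still holds the rod with the pointer within about 0.5 mm of the blue marker. The tin, block and press are where they started.

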